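# Level the roll-test stand and set the probe's roll dial to 60 degrees

### The arm

A 6-joint arm with a two-finger parallel gripper is mounted at the origin on the work surface. World frame = base frame: x ahead of the robot, y to its left, z up, the work surface at z = 0. Lengths are in m, angles in rad, forces in N, time in s.
With the tool pointing down it reaches from about 0.375 to 0.975 m from the base axis. Payload 3.8 kg.
Tool frame: the origin (TCP) lies midway between the tips of the shut fingers; the grasp point (between the pads) lies 19 mm behind it; z points along the fingers, y is the line along which they close (so a half turn about z gives the same grasp; the last joint's range is limited). The gripper opens to 85 mm and grips with 20 to 120 N. Pads are 22 mm wide; open, the fingers measure 114 mm over their backs; the gripper's body (76 mm by 85 mm) begins 54 mm behind the grasp point. The pads swing forward as they close: fully open they stand 13 mm farther back than shut.
Start: joints at [1.154, 0.264, 1.604, -0, 1.274, -0.037], TCP at [0.25, 0.627, 0.231] pointing down, gripper open.
Joint ranges: [-2.63, 2.63], [-0.94, 2.18], [0.31, 2.57], [-1.31, 4.45], [0, 2.66], [-2.55, 2.55]. Speed limits (rad/s): [2.57, 2.57, 3.14, 3.14, 3.14, 3.14].

### API

Orientations are given as a rotation vector (axis times angle).
In Python, from workcell import sensors, viewer, job gives the robot as it stands.
- The arm moves only by the shell command python3 -m inch 'ROWS' [FORCE]. ROWS is JSON, one flat list of numbers, 7 for each row, row after row: the shift along the tool's x, y, z in mm, then the turn, a rotation vector about the tool's x, y, z in degrees, then the finger opening in mm, from 0 to 85.4. A call has exactly 8 rows; each row shifts and turns the commanded pose from where the row before left it, along the tool's axes as they then stand; what a row does not reach is not made up. A row lasts 1/10 s, in which the tool goes at most 50 mm and 8.59 degrees, less where a joint would pass 70% of its speed; a pose out of reach is approached as far as the arm can. A call is refused whole if a number of a shift passes 50 or a number of a turn 8.59, either way. A call with a gripper value outside its range is refused whole. The fingers move at their own pace and stop on an object; FORCE is the grip in N (left out, the last holds). Time passes only in rows, so rows that do not move let the fingers close, or fill a call up. It gives the time, the measured TCP pose, the force, the opening and the grip force at its end, in the units of the state.
- sensors.read_state(): the state, without advancing time (a new reading comes with each control period).
- viewer.read_camera(name): name is "scene" or "top" or "wrist"; returns the picture (480x640x3 uint8, red, green, blue); there is no depth.
- viewer.camera_params(name): a dict with "K" (3x3 intrinsics, pixels), "k1" (the pictures are not rectified: a ray, as slopes to the right and down, at radius r is drawn at 1 + k1 r^2 times it, then the intrinsics apply), "world_to_cam" (4x4, takes a point from world to camera coordinates). Camera axes: x right, y down, z forward; pixel columns grow to the right and rows downward; lengths in m; the calibration is good to about 2 mm. A picture is of the moment at which its call begins: read the wrist's pose just before it. camera_params takes no time and is no camera call; for the wrist camera it gives the pose at the moment of the call.
- job.finish_job(): hands the job in; it is judged then, once.
The state is a dict: "time": time; "q": joint angles; "joint_vel": joint speeds; "joint_torque": joint torques, N m; "tool_pos": TCP position; "tcp_rot": TCP orientation; "wrist_force": force on the tool from outside, world axes, zero at the start; "torque": the same for the moment, N m; "width": opening from 0.0 (shut) to 1.0 (fully open); "grip_force": force on a finger pad.
Only numpy, scipy, OpenCV 4.12 (cv2) and the standard library are available. Lean on these libraries where they do the work, as an engineer would, in place of code of your own. Each camera call takes 0.05 s, during which the arm holds its last target. There are 200 camera calls.

### The job

Get the probe's roll-test stand ready for the next reading. First level its hinged platform with the foot knob, until the bubble sits midway between the two lines of the vial; then turn the probe by the bail handle on its end until the dial reads 60 degrees against the index line (the second long line clockwise from the zero arrow), and let go. Leave everything else on the bench where it lies.

Things in the scene. Friction and masses are not known exactly. Their poses are not given: they have to be found in the camera images.
- stand: Roll-test stand, bolted down. Grey base 350 x 170 x 14 mm; on it an aluminium platform 320 x 160 x 12 mm, top at 52 mm, hinged at one end, carried at the other by the foot knob's screw; a 48 mm probe tube leans in it, 35 degrees from vertical. Origin on the table; x: lengthwise from knob end to hinge end, the way the probe's top leans. Knob axis at x -170 mm, hinge at x 100, z 34 mm; all on y = 0.
- knob_grip (a point): Point on the foot knob's vertical axis at gripping height, 84 mm above the table. A fluted black cylinder 50 mm across, from 64 to 98 mm above the table (12 mm above the level platform), with a white pointer line on top; it turns in place and does not rise or fall. The dial's upper edge, 223 mm above the table, is 145 mm from this axis.
- foot_knob (a joint): Turn of the foot knob, rad, growing clockwise seen from above. 0 = platform level; range -4 to 4. Starts at -2.6 to -1.3, with the knob end of the platform low. Clockwise raises the knob end: 12 mm per turn, 0.0071 rad of platform tilt per rad. It stays where it is left (friction about 0.1 N m).
- level_mid (a point): Middle of the spirit level: top of the green tube, midway between its two black lines (25 mm apart). The vial, 100 x 26 x 24 mm in brass, lies on the platform along its x axis, on the side of the stand's -y. The point's x axis runs along the vial, from the knob end to the hinge end.
- bubble_mid (a point): Middle of the white bubble (22 mm long) in the vial. It goes to the high end: 6.5 mm along the point level_mid's x axis for every rad that the knob is short of level; when level it coincides with point level_mid.
- dial (a joint): Roll of probe and dial together, rad = the dial's reading; 0 with the zero arrow at the index line, a black line on a white block at the dial's lowest edge. Grows as the dial turns anticlockwise seen from outside. The scale runs clockwise: lines every 10 degrees, long ones every 30, arrowhead at zero. Range -3 to 3; starts at -0.45 to 0.45. It stays where left (friction 0.2 N m).
- dial_grip (a point): Middle of the bail handle's bar, on the probe's axis: steel, 70 mm long, 14 wide, 26 deep (this point is at half depth), on two legs at its ends. Axes turn with the dial: z = the probe's axis, outward and up, 35 degrees from vertical; x = along the bar, towards the zero arrow; y = across the bar (grip across this). Below, along the axis: the end cap's face at 35 mm, the dial's face at 54 mm.
- dial_face (a point): Centre of the dial's white face, on the probe's axis; the disc is 124 mm across and 8 mm thick. Same axes as dial_grip: x points to the zero arrow.
- spare_probe: Bystander: spare black probe tube lying down, 190 mm long with square 52 mm end blocks. Origin at the middle of its underside.
- screwdriver: Bystander: screwdriver lying, 190 mm long.
- spanner: Bystander: spanner lying, 180 mm long.
- end_cap: Bystander: stepped aluminium end cap, 60 mm across, 34 mm high.
- red_bin: Bystander: open red parts bin 160 x 110 x 75 mm.
- carton: Bystander: cardboard carton 150 x 110 x 70 mm.
- jar: Bystander: jar 64 mm across, 85 mm high.
- multimeter: Bystander: yellow multimeter lying flat, 150 x 80 x 40 mm.

How it is judged:
On the way, in this order (a step that is already met when the one before it is completed fails the run):
1. the platform is level: the bubble midway between the lines (x of bubble_mid in the frame of level_mid between -0.003 and 0.003 m), for 0.3 s.
2. the dial reads 60 degrees (all of step 1 and value of joint dial between 1.0036 and 1.0908 rad), for 0.3 s.
At the end, for the whole second after the job is handed in: The bubble's middle is within 3 mm of midway between the lines (platform within 0.2 degrees of level), the dial reads 60 degrees within 2.5 degrees, and knob and dial are at rest (all of step 2 and velocity of joint dial between -0.02 and 0.02 rad/s and velocity of joint foot_knob between -0.03 and 0.03 rad/s); the robot touches nothing.
It fails at once if a bystander (spare probe, screwdriver, spanner, end cap, bin, carton, jar or multimeter) is shifted by more than 20 mm (distance of any of spare_probe, screwdriver, spanner, end_cap, red_bin, carton, jar, multimeter from where it was at the start of the episode above 0.02 m).
It also fails if it takes over 61 s, if anything falls off the work surface, if the arm or the gripper's body presses on something with over 40 N, if the wrist force passes 120 N, or if a joint passes its speed limit or range.

## Working session

There is one attempt and no reset: what is moved stays moved. The work goes in short steps, Python scripts to look and compute and a shell command to move; the robot and the scene stay as the last step left them, time stands still between calls to the robot, and variables do not carry over. Pictures are saved under pics/ and viewed, at most 10 in all, crops included, and the job is handed in when it is done.

```bash
mkdir -p pics; ls
python3 - <<'E'
from workcell import sensors, viewer
import cv2
for n in ["scene","top"]:
    cv2.imwrite(f"pics/{n}0.png",viewer.read_camera(n)[:,:,::-1])
    p=viewer.camera_params(n);print(n,p["K"],p["k1"],p["world_to_cam"])
print(sensors.read_state())
E
```

```text
pics
scene [[625.20207984   0.         319.04298194]
 [  0.         625.20207984 222.32103594]
 [  0.           0.           1.        ]] -0.134032505605396 [[-0.37160425  0.92834841  0.00891697  0.22441697]
 [ 0.736959    0.30080805 -0.60531476 -0.28283237]
 [-0.56462529 -0.21836609 -0.79593626  1.98794257]
 [ 0.          0.          0.          1.        ]]
top [[552.81759877   0.         322.2547562 ]
 [  0.         552.81759877 237.16914705]
 [  0.           0.           1.        ]] -0.035893332745054865 [[-1.07452112e-02 -9.99941842e-01 -9.23442601e-04 -3.04370912e-02]
 [-9.83000869e-01  1.07324311e-02 -1.83286953e-01  5.80177036e-01]
 [ 1.83286205e-01 -1.06171215e-03 -9.83059022e-01  1.35795280e+00]
 [ 0.00000000e+00  0.00000000e+00  0.00000000e+00  1.00000000e+00]]
{'time': 0.1, 'q': array([ 1.15411471e+00,  2.64687916e-01,  1.60521506e+00, -6.84941279e-06,
        1.27371008e+00, -3.69149439e-02]), 'joint_vel': array([ 0.00220262, -0.00152696, -0.00416136,  0.00147318,  0.00133831,
        0.00024115]), 'joint_torque': array([ 5.39728317e-04, -5.16706753e+01, -3.68590593e+01,  1.26508877e-05,
        6.17367201e-03, -3.38587633e-06]), 'tool_pos': array([0.24997454, 0.62630594, 0.23009181]), 'tcp_rot': array([-0.59286986, -3.08468571,  0.00309423]), 'wrist_force': array([-0.30927265, -0.2801016 ,  0.47420856]), 'torque': array([-0.01453451, -0.01507771,  0.03266173]), 'grip_force': 0.0, 'width': 1.0049929236307718}
```

View pics/scene0.png

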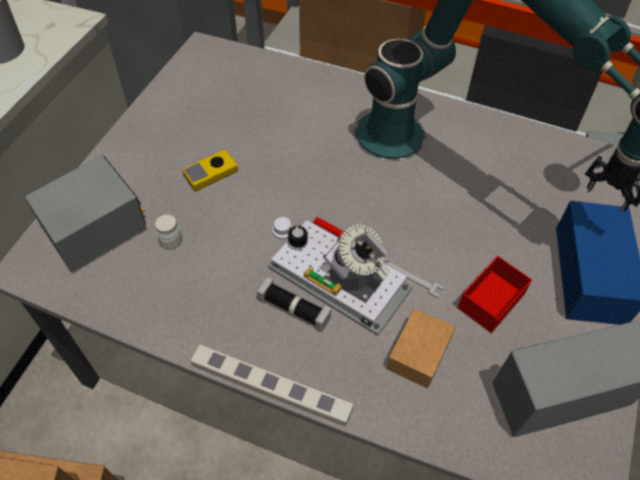

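View pics/top0.png

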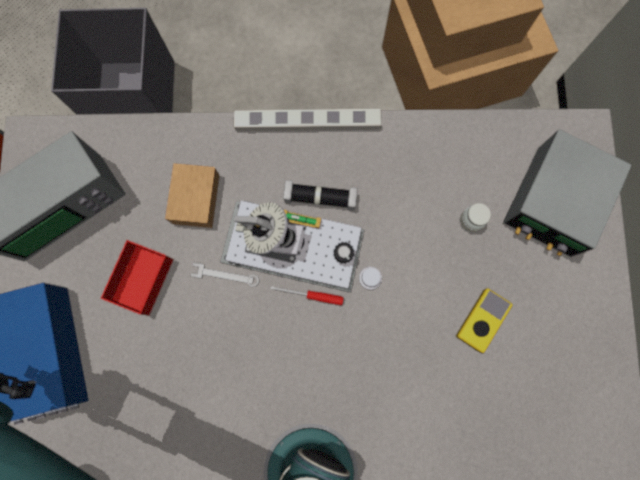

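The scene view shows the knob at about (298,235), the dial at about (361,250) and the vial at about (322,278). In the top view the knob is at (344,252), the dial at (265,228) and the vial at (303,219). I'll triangulate these points and enlarge both views.

```bash
cat > h.py <<'E'
import numpy as np, cv2
from scipy.spatial.transform import Rotation as R
from workcell import sensors, viewer
def ray(p,uv):
    K=np.array(p["K"]);d=np.array([p["k1"],0,0,0,0.])
    n=cv2.undistortPoints(np.array([[uv]],float),K,d)[0,0]
    T=np.array(p["world_to_cam"]);Rm=T[:3,:3]
    v=Rm.T@np.array([n[0],n[1],1]);return -Rm.T@T[:3,3],v/np.linalg.norm(v)
def tri(obs):
    A=0;b=0;L=[ray(p,uv) for p,uv in obs]
    for c,v in L:
        M=np.eye(3)-np.outer(v,v);A=A+M;b=b+M@c
    x=np.linalg.solve(A,b)
    return x,[round(1e3*np.linalg.norm(np.cross(x-c,v)),1) for c,v in L]
def onz(p,uv,z):
    c,v=ray(p,uv);return c+v*(z-c[2])/v[2]
def proj(p,X):
    T=np.array(p["world_to_cam"]);r=cv2.Rodrigues(T[:3,:3])[0]
    return cv2.projectPoints(np.array([X],float),r,T[:3,3],np.array(p["K"]),np.array([p["k1"],0,0,0,0.]))[0][0,0]
E
python3 - <<'E'
from h import *
s=viewer.camera_params("scene");t=viewer.camera_params("top")
for n,a,b in [("knob",(298,234),(343.5,251)),("dial",(361,250),(264,229)),("vial",(322,278),(303,219))]:
    print(n,tri([(s,a),(t,b)]))
a=cv2.imread("pics/scene0.png")[205:345,255:425];b=cv2.imread("pics/top0.png")[180:320,205:375]
a=cv2.resize(a,None,fx=4,fy=4,interpolation=3)[:,:];b=cv2.resize(b,None,fx=4,fy=4,interpolation=3)
o=np.hstack([a,b]);o=cv2.resize(o,(800,330));cv2.imwrite("pics/z.png",o)
E
```

```text
knob (array([ 0.53690994, -0.08786043,  0.09263031]), [np.float64(1.0), np.float64(1.0)])
dial (array([0.57834192, 0.09803935, 0.17568467]), [np.float64(1.3), np.float64(1.3)])
vial (array([0.62425958, 0.01355145, 0.06721774]), [np.float64(1.9), np.float64(1.9)])
```

View pics/z.png

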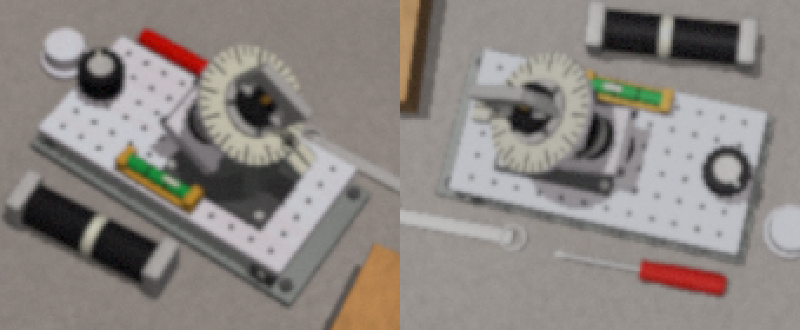

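The enlarged views agree: the knob top is at 93 mm and about 190 mm from the dial along the stand's x, as it should be. The stand's x axis points roughly along world +y. Next I'll work out the moves to above the knob.

```bash
cat >> h.py <<'E'
def delta(target):
    s=sensors.read_state();Rm=R.from_rotvec(s["tcp_rot"])
    return np.round(1e3*Rm.inv().apply(np.array(target)-s["tool_pos"]),1)
E
python3 - <<'E'
from h import *
s=sensors.read_state();print(R.from_rotvec(s["tcp_rot"]).as_matrix().round(3))
print(delta([.537,-.088,.36]))
p=viewer.camera_params("wrist");T=np.array(p["world_to_cam"]);Rm=R.from_rotvec(s["tcp_rot"]).as_matrix()
c=-T[:3,:3].T@T[:3,3];print("cam in tool",Rm.T@(c-s["tool_pos"]),"\n",(Rm.T@T[:3,:3].T).round(3),p["K"],p["k1"])
E
```

```text
[[-0.929  0.371 -0.001]
 [ 0.371  0.929 -0.002]
 [ 0.    -0.002 -1.   ]]
[-531.4 -557.3 -128.8]
cam in tool [ 0.0831352  -0.00148054 -0.14314614] 
 [[ 0.001 -0.946 -0.324]
 [ 1.     0.001  0.001]
 [-0.    -0.324  0.946]] [[370.75127123   0.         317.37873456]
 [  0.         370.75127123 236.75575985]
 [  0.           0.           1.        ]] -0.028937536773402443
```

```bash
python3 -m inch '[-20,-20,-32,0,0,0,85,-20,-20,-32,0,0,0,85,-20,-20,-32,0,0,0,85,-20,-20,-32,0,0,0,85,-28,-30,0,0,0,0,85,-28,-30,0,0,0,0,85,-28,-30,0,0,0,0,85,-28,-30,0,0,0,0,85]' 40
python3 -m inch '[-28,-30,0,0,0,0,85,-28,-30,0,0,0,0,85,-28,-30,0,0,0,0,85,-28,-30,0,0,0,0,85,-28,-30,0,0,0,0,85,-28,-30,0,0,0,0,85,-28,-30,0,0,0,0,85,-28,-30,0,0,0,0,85]'
python3 -m inch '[-28,-30,0,0,0,0,85,-28,-30,0,0,0,0,85,-28,-30,0,0,0,0,85,-28,-30,0,0,0,0,85,0,0,0,0,0,0,85,0,0,0,0,0,0,85,0,0,0,0,0,0,85,0,0,0,0,0,0,85]'
python3 - <<'E'
from h import *
s=sensors.read_state();p=viewer.camera_params("wrist");I=viewer.read_camera("wrist")
cv2.imwrite("pics/w1.png",I[:,:,::-1]);print(s["q"],s["tool_pos"],delta([.537,-.088,.36]))
import pickle;pickle.dump(p,open("w1.pkl","wb"));print(proj(p,[.537,-.088,.098]))
E
```

```text
time: 0.9
tool_pos: [0.3545, 0.3683, 0.3588]
tcp_rot: [-0.592, -3.085, 0.001]
wrist_force: [0.8, 0.5, -0.0]
width: 0.996
grip_force: 0.0
time: 1.7
tool_pos: [0.4735, 0.0623, 0.3589]
tcp_rot: [-0.593, -3.085, 0.0]
wrist_force: [0.4, 0.1, 0.5]
width: 0.995
grip_force: 0.0
time: 2.5
tool_pos: [0.5326, -0.0877, 0.3593]
tcp_rot: [-0.591, -3.085, -0.001]
wrist_force: [0.2, 0.4, 0.1]
width: 0.991
grip_force: 0.0
[-2.09570683e-01 -4.70995987e-02  1.71490011e+00  3.21735508e-04
  1.47396018e+00 -1.40215723e+00] [ 0.53264307 -0.08771898  0.35930113] [-4.1  1.3 -0.6]
[319.62085114 193.2420244 ]
```

View pics/w1.png

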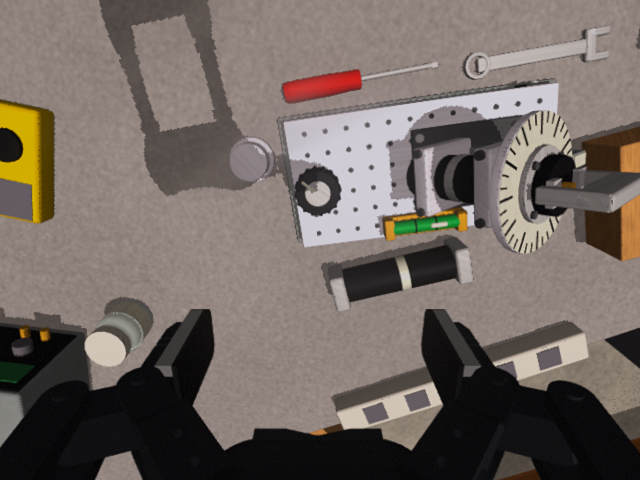

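The wrist view shows the knob at (318,190), where (320,193) was predicted. The vial is at (426,224) with the bubble at about (440,224), towards the hinge end. I'll enlarge the vial and refine the knob position.

Run:
```python
from h import *
import pickle;p=pickle.load(open("w1.pkl","rb"))
s=viewer.camera_params("scene");t=viewer.camera_params("top")
print(tri([(p,(318,190)),(s,(298,234)),(t,(343.5,251))]),onz(p,(318,190),.098))
for a in [(386,230),(467,220),(440,225)]: print(onz(p,a,.076))
print(onz(p,(281,119),.052),onz(p,(303,246),.052),onz(p,(557,82),.052))
I=cv2.imread("pics/w1.png")[200:248,375:479];cv2.imwrite("pics/w1z.png",cv2.resize(I,None,fx=7.5,fy=7.5,interpolation=2))
```

```text
(array([ 0.53575473, -0.08840117,  0.0908215 ]), [np.float64(1.5), np.float64(1.0), np.float64(1.8)]) [ 0.53294761 -0.08833153  0.098     ]
[ 0.61303185 -0.031483    0.076     ]
[0.63697432 0.063397   0.076     ]
[0.63104386 0.03127025 0.076     ]
[ 0.44814866 -0.10093349  0.052     ] [ 0.60304474 -0.13681296  0.052     ] [0.52522072 0.20830782 0.052     ]
```

View pics/w1z.png

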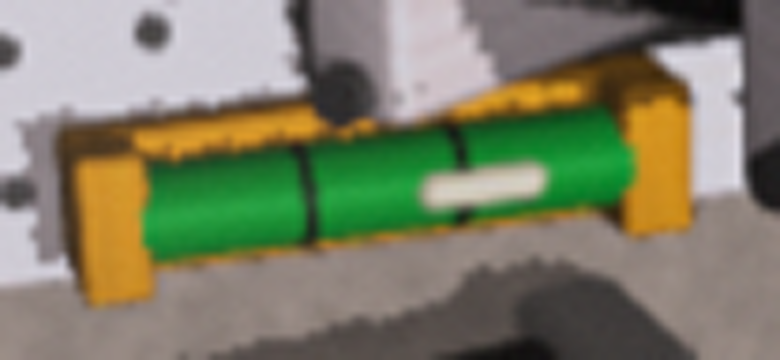

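The lines are at crop columns 308 and 459, so the midpoint is 384. The bubble centre is at 484, which is about 16.6 mm off towards the hinge. The knob is therefore about 2.55 rad (146°) short, and clockwise means +z turns of the tool. I'll descend and grip.

```bash
python3 -m inch '[-2,0,37,0,0,0,85,0,0,42,0,0,0,85,0,0,42,0,0,0,85,0,0,42,0,0,0,85,0,0,42,0,0,0,85,0,0,42,0,0,0,85,0,0,30,0,0,0,85,0,0,20,0,0,0,85]'
python3 -m inch '[0,0,0,0,0,0,85,0,0,0,0,0,0,85,0,0,0,0,0,0,45,0,0,0,0,0,0,40,0,0,0,0,0,0,40,0,0,0,0,0,0,40,0,0,0,0,0,0,40,0,0,0,0,0,0,40]' 40
```

```text
time: 3.35
tool_pos: [0.5329, -0.0882, 0.0596]
tcp_rot: [-0.59, -3.082, -0.0]
wrist_force: [0.2, -0.2, -0.1]
width: 0.993
grip_force: 0.0
time: 4.15
tool_pos: [0.5366, -0.0892, 0.0644]
tcp_rot: [0.593, 3.082, 0.002]
wrist_force: [0.1, 3.7, 5.4]
width: 0.578
grip_force: 41.2
```

The fingers closed at 49 mm with a 41 N grip. Now I'll turn about 146°.

```bash
python3 -m inch '[0,0,0,0,0,8,40,0,0,0,0,0,8,40,0,0,0,0,0,8,40,0,0,0,0,0,8,40,0,0,0,0,0,8,40,0,0,0,0,0,8,40,0,0,0,0,0,8,40,0,0,0,0,0,8,40]'
python3 -m inch '[0,0,0,0,0,8,40,0,0,0,0,0,8,40,0,0,0,0,0,8,40,0,0,0,0,0,8,40,0,0,0,0,0,8,40,0,0,0,0,0,8,40,0,0,0,0,0,8,40,0,0,0,0,0,8,40]'
python3 -m inch '[0,0,0,0,0,8,40,0,0,0,0,0,8,40,0,0,0,0,0,2,40,0,0,0,0,0,0,40,0,0,0,0,0,0,40,0,0,0,0,0,0,40,0,0,0,0,0,0,40,0,0,0,0,0,0,40]'
python3 - <<'E'
from h import *
s=sensors.read_state();print(s["q"],s["tool_pos"],s["torque"])
cv2.imwrite("pics/w2.png",viewer.read_camera("wrist")[:,:,::-1])
t=viewer.read_camera("top")[:,:,::-1];a=viewer.read_camera("scene")[:,:,::-1]
cv2.imwrite("pics/s2.png",np.hstack([cv2.resize(a[205:345,255:425],None,fx=2.35,fy=2.35,interpolation=2),cv2.resize(t[180:320,205:375],None,fx=2.35,fy=2.35,interpolation=2)]))
E
```

```text
time: 4.95
tool_pos: [0.5362, -0.0894, 0.0644]
tcp_rot: [2.143, 2.295, 0.003]
wrist_force: [-0.9, 2.9, 6.3]
width: 0.581
grip_force: 41.3
time: 5.75
tool_pos: [0.5359, -0.0893, 0.0644]
tcp_rot: [3.035, 0.811, 0.004]
wrist_force: [-1.2, 4.0, 8.6]
width: 0.573
grip_force: 41.4
time: 6.55
tool_pos: [0.5359, -0.0892, 0.0644]
tcp_rot: [-3.123, -0.334, -0.004]
wrist_force: [-2.3, 4.1, 7.6]
width: 0.574
grip_force: 41.4
[-2.11414817e-01  1.80328787e-01  2.03962834e+00  1.33192805e-03
  9.19599366e-01  1.14520729e+00] [ 0.53593932 -0.08918061  0.06440534] [ 0.33941294  0.37182992 -0.04104991]
```

View pics/w2.png

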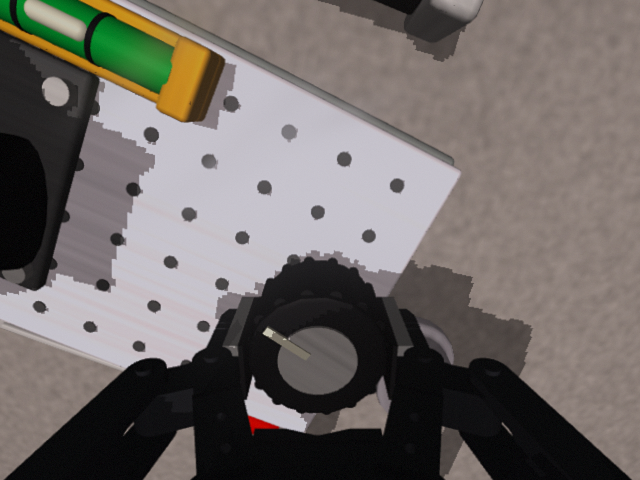

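The vial lines are at columns 15 and 95 and the bubble spans 22 to 88, so it sits midway and the platform is level. I'll release and rise, then work out wrist angles for the tilted dial grasp.

```bash
python3 -m inch '[0,0,0,0,0,0,85,0,0,0,0,0,0,85,0,0,0,0,0,0,85,0,0,0,0,0,0,85,0,0,-40,0,0,0,85,0,0,-45,0,0,0,85,0,0,-45,0,0,0,85,0,0,-45,0,0,0,85]'
python3 -m inch '[0,0,-45,0,0,0,85,0,0,-45,0,0,0,85,0,0,-45,0,0,0,85,0,0,-25,0,0,0,85,0,0,0,0,0,0,85,0,0,0,0,0,0,85,0,0,0,0,0,0,85,0,0,0,0,0,0,85]'
cat >> h.py <<'E'
kn=np.array([.536,-.0887,0]);
ang=np.arctan2(.239,.637-.613) # placeholder
def frame(sx_ang):
    sx=np.array([np.cos(sx_ang),np.sin(sx_ang),0]);c,s_=np.cos(np.radians(35)),np.sin(np.radians(35))
    return sx,s_*sx+c*np.array([0,0,1]),c*sx-s_*np.array([0,0,1])  # sx, axis, downhill(zero dir at d=0)
def tool(d,sx_ang,sgn=1):
    sx,ax,dn=frame(sx_ang)
    bx=R.from_rotvec(ax*d).apply(dn); z=-ax; x=sgn*bx; y=np.cross(z,x)
    return np.column_stack([x,y,z])
def wrist(Rm,q1,ph):
    W=R.from_euler("ZY",[q1,ph]).inv()*R.from_matrix(Rm)
    e=W.as_euler("ZYZ");o=[]
    for a,b,c in (e,(e[0]+np.pi,-e[1],e[2]+np.pi)):
        w=lambda v:(v+np.pi)%(2*np.pi)-np.pi
        o.append((round(w(a),2),round(b,2),round(w(c-np.pi/2),2)))
    return o
E
python3 - <<'E'
from h import *
import pickle;p=pickle.load(open("w1.pkl","rb"))
e=[onz(p,u,.052) for u in [(281,119),(303,246),(557,82)]]
v=e[2]-e[0];w=onz(p,(467,220),.076)-onz(p,(386,230),.076)
print("edge deg",np.degrees(np.arctan2(v[1],v[0])),"vial",np.degrees(np.arctan2(w[1],w[0])))
s=sensors.read_state();print(s["q"],s["tool_pos"],wrist(R.from_rotvec(s["tcp_rot"]).as_matrix(),s["q"][0],s["q"][1]+s["q"][2]))
a=np.radians(77.5)
for ph in (1.6,1.9):
  for sgn in (1,-1):
    print(ph,sgn,[wrist(tool(d,a,sgn),.41,ph) for d in (-.45,0,.45,1.05)])
E
```

```text
time: 7.5
tool_pos: [0.5344, -0.0897, 0.2386]
tcp_rot: [-3.124, -0.335, 0.001]
wrist_force: [1.3, -0.4, -0.2]
width: 0.994
grip_force: 0.0
time: 8.3
tool_pos: [0.5341, -0.0896, 0.3949]
tcp_rot: [-3.123, -0.335, 0.006]
wrist_force: [-0.1, 0.9, 0.2]
width: 0.992
grip_force: 0.0
edge deg 76.00531303993458 vial 75.83738682613938
[-2.12123636e-01 -4.59287453e-02  1.65069168e+00 -2.73151443e-05
  1.54070820e+00  1.14513022e+00] [ 0.53408513 -0.08956128  0.3949353 ] [(np.float64(-0.0), np.float64(1.54), np.float64(1.15)), (np.float64(3.14), np.float64(-1.54), np.float64(-2.0))]
1.6 1 [[(np.float64(-0.51), np.float64(1.89), np.float64(1.0)), (np.float64(2.63), np.float64(-1.89), np.float64(-2.14))], [(np.float64(-0.51), np.float64(1.89), np.float64(0.55)), (np.float64(2.63), np.float64(-1.89), np.float64(-2.59))], [(np.float64(-0.51), np.float64(1.89), np.float64(0.1)), (np.float64(2.63), np.float64(-1.89), np.float64(-3.04))], [(np.float64(-0.51), np.float64(1.89), np.float64(-0.5)), (np.float64(2.63), np.float64(-1.89), np.float64(2.64))]]
1.6 -1 [[(np.float64(-0.51), np.float64(1.89), np.
[... 671 characters left out ...]
at64(-0.48), np.float64(1.62), np.float64(0.25)), (np.float64(2.66), np.float64(-1.62), np.float64(-2.89))], [(np.float64(-0.48), np.float64(1.62), np.float64(-0.35)), (np.float64(2.66), np.float64(-1.62), np.float64(2.79))]]
1.9 -1 [[(np.float64(-0.48), np.float64(1.62), np.float64(-1.99)), (np.float64(2.66), np.float64(-1.62), np.float64(1.15))], [(np.float64(-0.48), np.float64(1.62), np.float64(-2.44)), (np.float64(2.66), np.float64(-1.62), np.float64(0.7))], [(np.float64(-0.48), np.float64(1.62), np.float64(-2.89)), (np.float64(2.66), np.float64(-1.62), np.float64(0.25))], [(np.float64(-0.48), np.float64(1.62), np.float64(2.79)), (np.float64(2.66), np.float64(-1.62), np.float64(-0.35))]]
```

```bash
cat >> h.py <<'E'
A=np.radians(76.2)
def go(target,Rt):
    s=sensors.read_state();Rm=R.from_rotvec(s["tcp_rot"])
    rv=np.degrees((Rm.inv()*R.from_matrix(Rt)).as_rotvec())
    print("q",s["q"].round(2),"shift(tool)",delta(target),"rot deg",rv.round(1),np.linalg.norm(rv).round(1))
    print("shift(target axes)",1e3*Rt.T@(np.array(target)-s["tool_pos"]))
E
python3 - <<'E'
from h import *
sx,ax,dn=frame(A);g=kn+.227*sx+[0,0,.231];print(g)
go(g+.13*ax,tool(0,A))
E
```

```text
[0.59014709 0.13174748 0.231     ]
q [-0.21 -0.05  1.65 -0.    1.54  1.15] shift(tool) [ 134.6 -271.3   57.4] rot deg [-19.7 -31.1 -61.8] 71.9
shift(target axes) [ 281.03625338    1.6541472  -126.65565302]
```

```bash
python3 -m inch '[17,-34,7,0,0,0,85,17,-34,7,0,0,0,85,17,-34,7,0,0,0,85,17,-34,7,0,0,0,85,17,-34,7,0,0,0,85,17,-34,7,0,0,0,85,17,-34,7,0,0,0,85,16,-33,8,0,0,0,85]'
python3 -m inch '[0,0,0,-2.2,-3.5,-6.9,85,0,0,0,-2.2,-3.5,-6.9,85,0,0,0,-2.2,-3.5,-6.9,85,0,0,0,-2.2,-3.5,-6.9,85,0,0,0,-2.2,-3.5,-6.9,85,0,0,0,-2.2,-3.5,-6.9,85,0,0,0,-2.2,-3.5,-6.9,85,0,0,0,-2.2,-3.5,-6.9,85]'
python3 -m inch '[0,0,0,-2.1,-3.1,-6.6,85,0,0,0,0,0,0,85,0,0,0,0,0,0,85,0,0,0,0,0,0,85,0,0,0,0,0,0,85,0,0,0,0,0,0,85,0,0,0,0,0,0,85,0,0,0,0,0,0,85]'
python3 - <<'E'
from h import *
import pickle
sx,ax,dn=frame(A);g=kn+.227*sx+[0,0,.231]
go(g+.13*ax,tool(0,A))
p=viewer.camera_params("wrist");pickle.dump(p,open("w3.pkl","wb"))
cv2.imwrite("pics/w3.png",viewer.read_camera("wrist")[:,:,::-1])
f=g-.054*ax
print("face c",proj(p,f),"grip",proj(p,g),"bar top",proj(p,g+.013*ax),"index",proj(p,f+.062*dn))
E
```

```text
time: 9.1
tool_pos: [0.609, 0.2053, 0.3383]
tcp_rot: [3.123, 0.335, -0.004]
wrist_force: [0.8, 0.2, 0.8]
width: 0.997
grip_force: 0.0
time: 9.9
tool_pos: [0.6093, 0.2037, 0.3384]
tcp_rot: [2.247, 1.552, -0.617]
wrist_force: [0.9, -0.1, -0.7]
width: 0.992
grip_force: 0.0
time: 10.7
tool_pos: [0.6094, 0.2035, 0.3406]
tcp_rot: [2.116, 1.656, -0.663]
wrist_force: [0.9, 0.2, -0.0]
width: 0.995
grip_force: 0.0
q [ 0.51  0.42  1.32 -0.45  1.82  0.73] shift(tool) [ 2.  -1.6  2.3] rot deg [ 0.1 -0.1 -0.1] 0.2
shift(target axes) [ 2.01044914 -1.62633204  2.341847  ]
face c [314.8138592  203.34256515] grip [314.55123075 219.88019697] bar top [314.47337954 224.78678616] index [314.55190209 132.78485552]
```

View pics/w3.png

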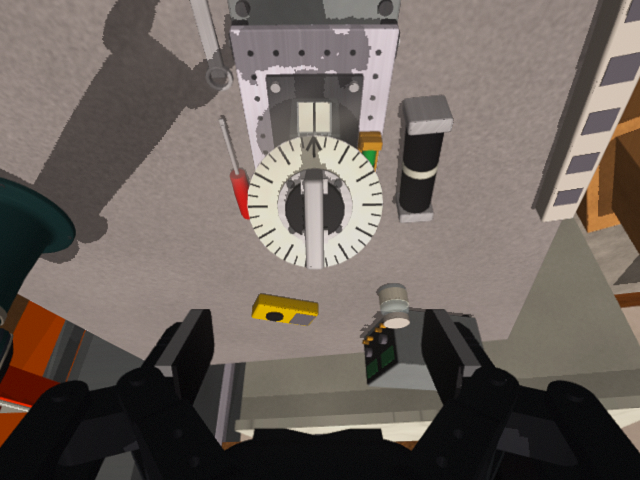

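The dial centre is at (315,203), exactly where it was predicted. The bar runs vertically in the image, and the arrow tip at (314,139) meets the index line at (315,133). The dial therefore reads about 0 and needs +60°, which is −60° about tool z. I'll approach and grip.

```bash
python3 -m inch '[2,-1.5,27,0,0,0,85,0,0,27,0,0,0,85,0,0,27,0,0,0,85,0,0,27,0,0,0,60,0,0,21,0,0,0,60,0,0,12,0,0,0,60,0,0,8,0,0,0,60,0,0,0,0,0,0,60]'
python3 -m inch '[0,0,0,0,0,0,60,0,0,0,0,0,0,0,0,0,0,0,0,0,0,0,0,0,0,0,0,0,0,0,0,0,0,0,0,0,0,0,0,0,0,0,0,0,0,0,0,0,0,0,0,0,0,0,0,0]' 50
python3 - <<'E'
from h import *
sx,ax,dn=frame(A);g=kn+.227*sx+[0,0,.231]
go(g-.017*ax,tool(0,A));s=sensors.read_state();print(s["width"]*85.4,s["torque"])
E
```

```text
time: 11.55
tool_pos: [0.5879, 0.1224, 0.2165]
tcp_rot: [2.115, 1.657, -0.665]
wrist_force: [-0.7, 0.2, 0.5]
width: 0.703
grip_force: 0.0
time: 12.35
tool_pos: [0.5873, 0.1236, 0.2177]
tcp_rot: [2.116, 1.657, -0.665]
wrist_force: [-3.4, 2.9, 3.9]
width: 0.156
grip_force: 51.0
q [ 0.43  0.38  1.6  -0.47  1.57  0.77] shift(tool) [-0.6  0.8  1.2] rot deg [ 0.  -0.1 -0.1] 0.1
shift(target axes) [-0.64208744  0.78745275  1.15371983]
13.349201448253122 [ 0.32777315  0.51286674 -0.38525214]
```

The bar is gripped: 13.3 mm opening at 51 N. Now I'll turn −60°.

```bash
python3 -m inch '[0,0,0,0,0,-6,0,0,0,0,0,0,-6,0,0,0,0,0,0,-6,0,0,0,0,0,0,-6,0,0,0,0,0,0,-6,0,0,0,0,0,0,-6,0,0,0,0,0,0,-6,0,0,0,0,0,0,-6,0]'
python3 -m inch '[0,0,0,0,0,-6,0,0,0,0,0,0,-6,0,0,0,0,0,0,0,0,0,0,0,0,0,0,0,0,0,0,0,0,0,0,0,0,0,0,0,0,0,0,0,0,0,0,0,0,0,0,0,0,0,0,0]'
python3 - <<'E'
from h import *
sx,ax,dn=frame(A);g=kn+.227*sx+[0,0,.231]
go(g-.017*ax,tool(np.pi/3,A));s=sensors.read_state();print(s["width"]*85.4,s["torque"])
E
```

```text
time: 13.15
tool_pos: [0.5869, 0.1236, 0.2178]
tcp_rot: [1.338, 2.534, -0.875]
wrist_force: [-5.0, 3.6, 3.4]
width: 0.155
grip_force: 51.0
time: 13.95
tool_pos: [0.5868, 0.1235, 0.2178]
tcp_rot: [1.09, 2.708, -0.91]
wrist_force: [-4.7, 3.0, 4.5]
width: 0.154
grip_force: 51.2
q [ 0.43  0.38  1.6  -0.47  1.57 -0.28] shift(tool) [-1.3  0.4  1.2] rot deg [ 0.  -0.1 -0. ] 0.1
shift(target axes) [-1.29012527  0.35045254  1.16937936]
13.137697509553668 [ 0.19174602  0.83212063 -0.3228617 ]
```

```bash
python3 -m inch '[0,0,0,0,0,0,60,0,0,0,0,0,0,60,0,0,0,0,0,0,60,0,0,0,0,0,0,60,0,0,-20,0,0,0,60,0,0,-30,0,0,0,60,0,0,-40,0,0,0,85,0,0,-40,0,0,0,85]'
python3 -m inch '[0,0,-20,0,0,8,85,0,0,0,0,0,8,85,0,0,0,0,0,8,85,0,0,0,0,0,8,85,0,0,0,0,0,8,85,0,0,0,0,0,8,85,0,0,0,0,0,8,85,0,0,0,0,0,4,85]'
python3 -m inch '[0,0,0,0,0,0,85,0,0,0,0,0,0,85,0,0,0,0,0,0,85,0,0,0,0,0,0,85,0,0,0,0,0,0,85,0,0,0,0,0,0,85,0,0,0,0,0,0,85,0,0,0,0,0,0,85]'
python3 - <<'E'
from h import *
I=viewer.read_camera("wrist")[:,:,::-1]
cv2.imwrite("pics/w4.png",cv2.resize(I[75:290,215:465],None,fx=2.75,fy=2.75,interpolation=2))
p=viewer.camera_params("wrist");sx,ax,dn=frame(A);f=kn+.227*sx+[0,0,.231]-.054*ax
print("c",proj(p,f),[ (d,proj(p,f+.05*R.from_rotvec(ax*np.radians(60-d)).apply(dn)).round(1)) for d in (0,30,60,90)])
E
```

```text
time: 14.75
tool_pos: [0.6057, 0.1953, 0.3242]
tcp_rot: [1.09, 2.706, -0.91]
wrist_force: [0.0, 0.4, -0.8]
width: 0.988
grip_force: 0.0
time: 15.55
tool_pos: [0.6086, 0.2061, 0.3398]
tcp_rot: [2.118, 1.651, -0.662]
wrist_force: [-0.5, 0.6, -0.8]
width: 0.995
grip_force: 0.0
time: 16.35
tool_pos: [0.6084, 0.2063, 0.34]
tcp_rot: [2.115, 1.657, -0.664]
wrist_force: [0.1, -0.6, -0.2]
width: 0.998
grip_force: 0.0
c [316.64146102 205.53842742] [(0, array([268.1, 178.3])), (30, array([288.1, 157.5])), (60, array([316.6, 149.7])), (90, array([345.1, 157.4]))]
```

View pics/w4.png

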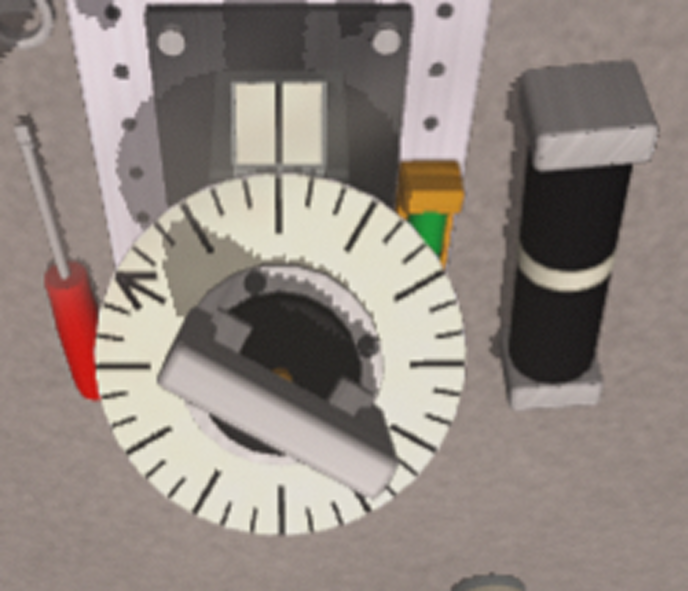

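The second long line from the arrow, at (278,205), lines up with the index line at (278,120), so the dial reads 60°. I'll check the bubble once more now that the knob is released.

Run:
```python
from h import *
a=viewer.read_camera("scene")[:,:,::-1]
cv2.imwrite("pics/s5.png",cv2.resize(a[255:300,290:355],None,fx=10,fy=10,interpolation=2))
```

```text
(no output)
```

View pics/s5.png

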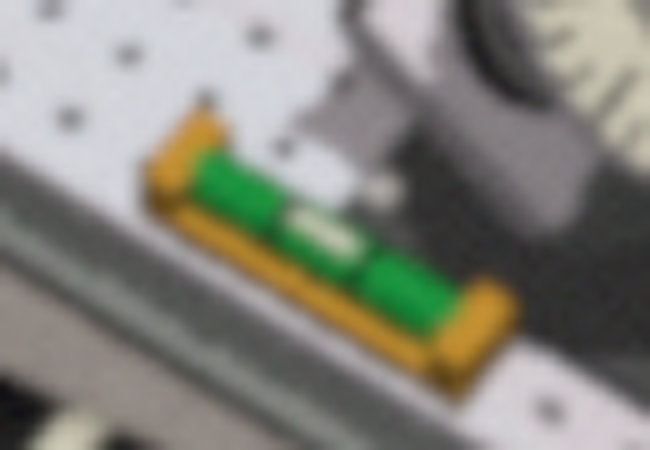

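The bubble, at about (323,232), lies between the two lines at about (275,220) and (365,265), centred within tolerance. The robot is clear of everything, so I'll hand in.

```bash
python3 -c "
from workcell import job; print(job.finish_job())"
```

```text
the job is handed in; nothing more can be done
None
```

The platform is level with the bubble midway between the lines, the dial reads 60° at the index line, nothing else on the bench was touched, and the job is handed in; no verdict was returned.

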